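Open the push-and-turn safety cap of a reagent bottle

ROBOT

A 6-joint arm with a two-finger parallel gripper is mounted at the origin on the work surface. World frame = base frame: x ahead of the robot, y to its left, z up, the work surface at z = 0. Lengths are in m, angles in rad, forces in N, time in s.
With the tool pointing down it reaches from about 0.275 to 0.875 m from the base axis. Payload 12.5 kg.
Tool frame: the origin (TCP) lies at the very end of the fingers, on their centre line; the grasp point (between the pads) lies 19 mm behind it; x points along the fingers, y is the direction in which the jaws open and shut, and the axes are right-handed (so a half turn about x gives the same grasp; the last joint's range is limited). The gripper opens to 85 mm and grips with 20 to 120 N. Pads are 22 mm wide; open, the fingers measure 114 mm over their backs; the gripper's body (76 mm by 85 mm) begins 54 mm behind the grasp point. The pads swing forward as they close: fully open they stand 13 mm farther back than shut.
Start: joints at [1.199, 0.351, 1.652, -0, 1.139, -0.085], TCP at [0.156, 0.528, 0.231] pointing down, gripper open.
Joint ranges: [-2.75, 2.75], [-0.79, 2.1], [0.01, 2.65], [-1.57, 4.71], [0.07, 3.14], [-2.87, 2.87]. Speed limits (rad/s): [2.22, 2.22, 2.79, 3.14, 3.14, 3.14].

INTERFACE

Orientations are given as a 3x3 rotation matrix whose columns are the frame's x, y, z axes.
In Python, from bench import manip gives the robot as it stands. Calls block until the motion is done:
- manip.move_ptp(position, orientation): joint-space move of the TCP to a pose.
- manip.move_l(position, attitude=None, max_speed=0.15): straight line of the TCP; attitude=None keeps the orientation; max_speed is the mean speed in m/s.
- manip.move_j(angles): joint-space move.
- manip.set_gripper(opening, effort=None): opening from 0.0 (shut) to 1.0 (fully open); effort is the grip in N (None keeps the last); returns when the fingers have stopped.
- manip.dwell(seconds).
- manip.inverse_kinematics(position, orientation): joint angles nearest the present ones, or None.
- manip.grab_frame(name): name is "scene" or "top" or "wrist"; returns (picture, depth): 384x512x3 uint8, red, green, blue; 384x512 float32, m along the optical axis (not along the pixel's ray), 0 where there is no reading.
- manip.get_calibration(name): a dict with "camera_matrix" (3x3 intrinsics, pixels), "k1" (the pictures are not rectified: a ray, as slopes to the right and down, at radius r is drawn at 1 + k1 r^2 times it, then the intrinsics apply), "R" (3x3) and "t" (3): a world point X has camera coordinates R X + t. Camera axes: x right, y down, z forward; pixel columns grow to the right and rows downward; lengths in m; the calibration is good to about 2 mm. A picture is of the moment at which its call begins: read the wrist's pose just before it. get_calibration takes no time and is no camera call; for the wrist camera it gives the pose at the moment of the call.
A pose or a line that the arm cannot do raises manip.Unreachable and nothing moves.
- manip.sign_off(): hands the job in, once; it reports no verdict.
Trained networks look in the newest picture that a camera, given by its name, has taken for a name from the list of things; names that differ only in an ending like _2 or _b are one class to them, and where a whole thing is asked for, a point or a joint stands for the part that bears it (a point fixed in the world has none). Each returns a list of dicts, best first, with "confidence" (0 to 1); they miss things now and then, are a little off and sometimes report something else, mostly with a low value. They report only what shows in the picture. A call takes as long as a camera call. They do not tell look-alikes from the thing itself.
- manip.look_for(camera, name): "at" ([x, y, z] in m, in world coordinates, good to about 4 mm: the middle of the surface that is visible of it).
Readings, each from a call of its own:
- manip.current_time(): time.
- manip.current_qpos(): joint angles.
- manip.current_joint_vel(): joint speeds.
- manip.current_joint_torque(): joint torques, N m.
- manip.current_ee_pos(): TCP position.
- manip.current_tcp_rot(): TCP orientation.
- manip.current_force(): force on the tool from outside, world axes, zero at the start.
- manip.current_ft_torque(): the same for the moment, N m.
- manip.current_grip_width(): opening from 0.0 (shut) to 1.0 (fully open).
Only numpy, scipy, OpenCV 4.12 (cv2) and the standard library are available. Lean on these libraries where they do the work, as an engineer would, in place of code of your own. Each camera call takes 0.05 s, during which the arm holds its last target.

TASK

Open the bottle that stands in the bench holder: press its safety cap down against the spring until it bottoms, turn it anticlockwise (seen from above) while it is held down, never pressing with more than 18 N, and lift it off. Set the cap down upright, open side down, inside the shallow round steel dish, lowering it onto the dish floor before you let go, and leave the other things on the bench where they are.

Things in the scene. Friction and masses are not known exactly. Their poses are not given: they have to be found in the camera images.
- cap_center (a point): Black, finely ribbed round safety cap, 52 mm across, 35 mm tall, 60 g, loose, locked on the bottle's neck at the start. This point: on its axis, half-way up (17.5 mm above its underside); z up along its axis. Locked, it can turn only about 3 degrees. It must go down 3 to 12 mm (hidden, differs each time) to pass the locking teeth; 1.5 mm farther is a hard bottom.
- bottle_mouth (a point): Point on the bottle's axis level with the underside of the locked cap, 118 mm above the bench; z up. A spring in the neck lifts the cap: about 5 N as locked, 0.3 N more per mm pressed, so 6 to 9 N just before the hard bottom (plain rise of force there); a press of 11 to 15 N always bottoms it, and keeps it down while turning.
- cap_top (a point): Centre of the cap's flat top, 17.5 mm above its centre. Pressed, the cap turns anticlockwise seen from above: free after about 40 degrees, hard turning stop near 62. There, when the press is eased, the spring lifts it 3 mm above its locked height and it comes straight up; clear of the neck 12 mm above the locked height.
- bottle: Amber bottle, 76 mm across, in a grey holder 110 mm square, 30 mm tall, bolted to the bench. Origin at the centre of the holder's underside, on the bench; z up, on the axis of bottle and cap. Shoulder ends 99 mm up (only the slim neck from there to the cap), locked cap from 118 to 153 mm up. At the start the cap's x axis lies along this x axis within 2 degrees.
- dish_floor (a point): Shallow round stainless steel dish, 128 mm across outside, 118 mm inside, rim 12 mm high, floor 5 mm thick, fixed to the bench. This point is the centre of the upper face of its floor, 5 mm above the bench; z up.
- beaker: Bystander: clear beaker 66 mm across, 85 mm tall; origin at its underside.
- crucible: Bystander: white crucible 40 mm across, 42 mm tall; origin at its underside.
- spatula: Bystander: flat steel spatula 210 mm long, 5 mm thick; origin mid-length at its underside, x along it.
- syringe: Bystander: lying syringe 180 mm long, 28 mm tall; origin near the middle at its underside, x along it.
- reagent: Bystander: amber bottle with a plain black cap, 64 mm across, 140 mm tall, standing free without holder; origin at its underside.
- jar: Bystander: white jar 60 mm across, 70 mm tall; origin at its underside.
- weight: Bystander: brass weight 32 mm across, 30 mm tall; origin at its underside.
Things that resemble listed ones, but are neither listed nor needed, are in the scene too. What is shaped like the part that bears cap_center but blue or red is not meant.

How it is judged:
On the way, in this order (a step that is already met when the one before it is completed fails the run):
1. the cap, pressed down, is turned past the locking teeth (angle between the x axis of cap_center and the x axis of bottle, either way round above 0.5 rad and z of cap_center in the frame of bottle below 0.1335 m and horizontal distance between cap_center and bottle below 0.006 m), for 0.02 s.
2. the cap is lifted clear of the neck in the gripper (z of cap_center in the frame of bottle above 0.155 m and contact force between the fingers and cap above 0.5 N), for 0.1 s.
3. the cap is lowered onto the floor of the dish, still held (z of cap_center in the frame of dish_floor below 0.0215 m and horizontal distance between cap_center and dish_floor below 0.034 m and contact force between the fingers and cap above 0.5 N), for 0.05 s.
At the end, for the whole second after the job is handed in: The cap stands upright (within 0.1 rad), open side down, at rest flat on the floor of the dish (its centre 14.5 to 20.5 mm above the floor), wholly inside the rim (its axis within 34 mm of the dish's centre) (horizontal distance between cap_center and dish_floor below 0.034 m and z of cap_center in the frame of dish_floor between 0.0145 and 0.0205 m and angle between cap_center's own z axis and vertical below 0.1 rad and linear speed of cap below 0.01 m/s); the robot touches nothing.
It fails at once if the cap is rammed onto the hard bottom in the neck with more than 12 N on top of the spring (18 N of press or more in all) (contact force between cap and neck_rim above 12 N).
It fails at once if a bystander is moved by more than 20 mm (distance of any of beaker, crucible, spatula, syringe, reagent, jar, weight from where it was at the start of the episode above 0.02 m).
It also fails if it takes over 69 s, if anything falls off the work surface, if the arm or the gripper's body presses on something with over 40 N, if the wrist force passes 120 N, or if a joint passes its speed limit or range.

## Working session

There is one attempt and no reset: what is moved stays moved. The work goes in short steps, each a Python script; the robot and the scene stay as the last script left them, time stands still between calls to the robot, and variables do not carry over. Pictures are saved under pics/ and viewed, and the job is handed in when it is done.

```bash
ls; mkdir -p pics; python3 - <<'E'
from bench import manip
import cv2
for n in ("scene","top","wrist"):
    p,d=manip.grab_frame(n); c=manip.get_calibration(n)
    cv2.imwrite(f"pics/{n}0.png",p[:,:,::-1]); print(n,c['camera_matrix'],c['k1'],c['R'],c['t'])
    for k in ("cap_center","bottle","dish_floor","reagent"):
        try: print(k,[(x['confidence'],[round(float(v),4) for v in x['at']]) for x in manip.look_for(n,k)])
        except Exception as e: print(k,repr(e))
print(manip.current_time(),manip.current_force())
E
```

```text
pics
scene [[458.76600485   0.         249.99427091]
 [  0.         458.76600485 196.36554504]
 [  0.           0.           1.        ]] -0.1104515287459149 [[-0.68772978  0.72569477 -0.01987095]
 [ 0.42877624  0.38395277 -0.81775987]
 [-0.58581455 -0.57091801 -0.57521643]] [ 0.34789917 -0.13898425  1.55485538]
cap_center [(0.75, [0.4357, -0.0599, 0.0322]), (0.71, [0.3642, -0.2357, 0.0295]), (0.65, [0.364, -0.1505, 0.0313]), (0.6, [0.4924, -0.1776, 0.149])]
bottle [(0.75, [0.5065, -0.1598, 0.0315])]
dish_floor [(0.75, [0.517, 0.1486, 0.0062])]
reagent []
top [[411.609558     0.         254.60410366]
 [  0.         411.609558   196.72546412]
 [  0.           0.           1.        ]] -0.05475102328424984 [[ 0.01562116 -0.99983277  0.00950809]
 [-0.98499319 -0.01702262 -0.1717517 ]
 [ 0.17188483 -0.00668245 -0.98509439]] [-0.02415533  0.55506163  1.07276322]
cap_center [(0.97, [0.4818, -0.1898, 0.1568]), (0.91, [0.3585, -0.2482, 0.0323]), (0.88, [0.4235, -0.0619, 0.0341]), (0.6, [0.3503, -0.1618, 0.0349])]
bottle [(0.73, [0.4689, -0.1665, 0.035]), (0.2, [0.4808, -0.1869, 0.1525])]
dish_floor [(0.75, [0.5173, 0.1447, 0.004])]
reagent [(0.74, [0.5034, 0.3806, 0.0929])]
wrist [[318.57078779   0.         254.96626456]
 [  0.         318.57078779 186.51211383]
 [  0.           0.           1.        ]] -0.04543385281802667 [[ 2.83083058e-01  9.59095373e-01 -2.17567208e-04]
 [ 9.17849766e-01 -2.70843334e-01  2.90164946e-01]
 [ 2.78236931e-01 -8.23404744e-02 -9.56976623e-01]] [-0.54942465 -0.03837454  0.37837389]
cap_center [(0.39, [0.3436, 0.3335, 0.0185])]
bottle []
dish_floor []
reagent []
0.75 [-1.56965787  0.18479353  0.7404925 ]
```

View pics/scene0.png

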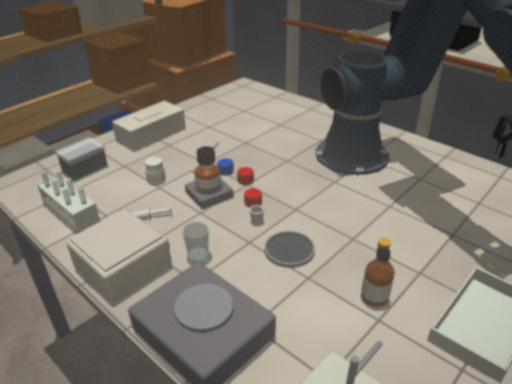

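View pics/top0.png

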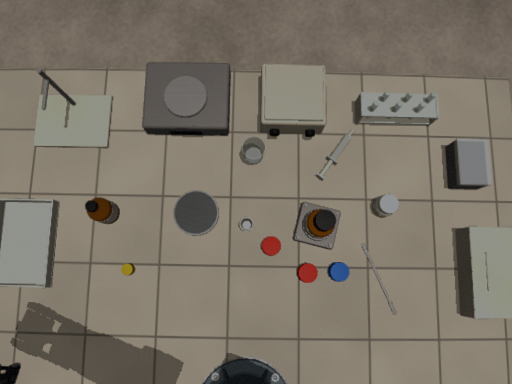

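The black cap in the grey holder is at (325,220) in top and (206,157) in scene. The other candidates are the red caps at top (271,246) and (307,273), the blue one at (339,271), and the free-standing amber reagent at (103,209). Only the black one in the holder fits the description. I'll look from the wrist camera to confirm it and measure it.

```bash
cat > h.py <<'E'
from bench import manip
import numpy as np, cv2
def Rt(yaw): # tool x down, tool y at yaw
    x=np.array([0,0,-1.]);y=np.array([np.cos(yaw),np.sin(yaw),0]);return np.stack([x,y,np.cross(x,y)],1)
def cloud(d,c):
    K=c['camera_matrix'];v,u=np.mgrid[:384,:512]
    pts=np.stack([u.ravel(),v.ravel()],1).astype(np.float64)[:,None]
    n=cv2.undistortPoints(pts,K,np.array([c['k1'],0,0,0.]))[:,0]
    z=d.ravel();P=np.c_[n[:,0]*z,n[:,1]*z,z]
    W=(P-c['t'])@c['R']; W[z<=0]=np.nan
    return W.reshape(384,512,3)
def circ(xy):
    A=np.c_[2*xy,np.ones(len(xy))];s=np.linalg.lstsq(A,(xy**2).sum(1),rcond=None)[0]
    return s[:2],np.sqrt(s[2]+s[:2]@s[:2])
E
python3 - <<'E'
from h import *
c=manip.get_calibration("wrist");cam=-c['R'].T@c['t']
R=manip.current_tcp_rot();print("cam in tool",R.T@(cam-manip.current_ee_pos()),R)
print("optical axis in tool",R.T@c['R'][2])
p,d=manip.grab_frame("top");c=manip.get_calibration("top");W=cloud(d,c)
m=(abs(W[...,2]-.153)<.012)&(np.hypot(W[...,0]-.485,W[...,1]+.185)<.05)
q=W[m];print(m.sum(),q.mean(0),q.min(0),q.max(0),cv2.minEnclosingCircle(q[:,:2].astype(np.float32)))
m=(abs(W[...,2]-.012)<.006)&(np.hypot(W[...,0]-.517,W[...,1]-.145)<.09)
q=W[m];print(m.sum(),q.mean(0),q.min(0),q.max(0),cv2.minEnclosingCircle(q[:,:2].astype(np.float32)))
cv2.imwrite("pics/crop1.png",cv2.resize(p[150:300,230:430,::-1],None,fx=4,fy=4,interpolation=cv2.INTER_CUBIC))
for y in np.arange(-180,180,30):
    for pos in ([.485,-.185,.122],):
        q=manip.inverse_kinematics(pos,Rt(np.radians(y)));print(y,None if q is None else np.round(q,2))
E
```

```text
cam in tool [-0.14181227 -0.00045252 -0.07292687] [[ 2.88887899e-05  2.82908032e-01  9.59147040e-01]
 [ 5.55029868e-05  9.59147039e-01 -2.82908033e-01]
 [-9.99999998e-01  6.14083962e-05  1.20063565e-05]]
optical axis in tool [ 9.56979112e-01 -2.81522846e-04  2.90156682e-01]
367 [ 0.48305584 -0.18732009  0.15263675] [ 0.45781778 -0.21275003  0.14171541] [ 0.50965895 -0.16197081  0.15944109] ((0.4835241138935089, -0.18746115267276764), 0.026628373190760612)
796 [0.51524707 0.15137697 0.00905212] [0.44091569 0.06369471 0.00600132] [0.59728485 0.21271365 0.0177889 ] ((0.5211066603660583, 0.13433751463890076), 0.08033612370491028)
-180 [-0.45  0.44  1.83 -0.    0.87  2.69]
-150 [-0.45  0.44  1.83 -0.    0.87  2.16]
-120 [-0.45  0.44  1.83 -0.    0.87  1.64]
-90 [-0.45  0.44  1.83 -0.    0.87  1.12]
-60 [-0.45  0.44  1.83 -0.    0.87  0.59]
-30 [-0.45  0.44  1.83 -0.    0.87  0.07]
0 [-0.45  0.44  1.83 -0.    0.87 -0.45]
30 [-0.45  0.44  1.83 -0.    0.87 -0.98]
60 [-0.45  0.44  1.83 -0.    0.87 -1.5 ]
90 [-0.45  0.44  1.83 -0.    0.87 -2.02]
120 [-0.45  0.44  1.83 -0.    0.87 -2.55]
150 None
```

View pics/crop1.png

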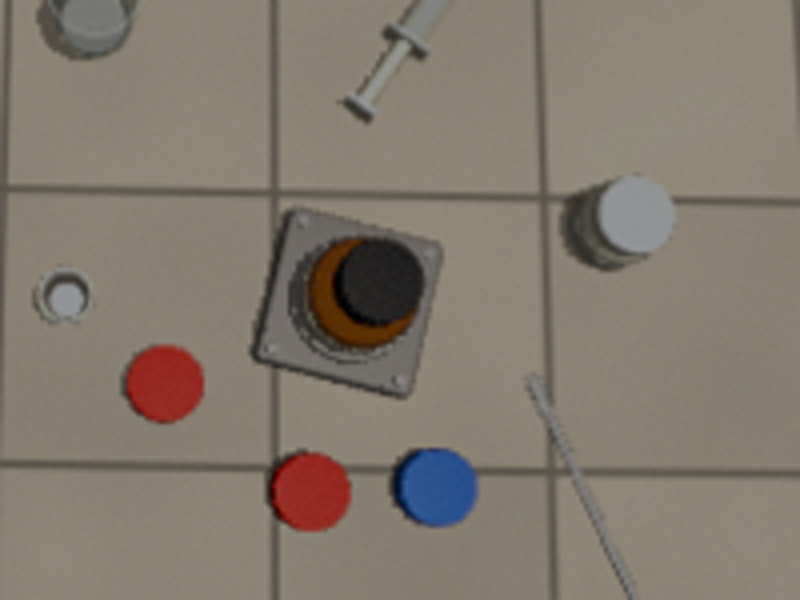

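The crop shows one black cap, on the amber bottle in the bolted holder, at crop (380,282). It measures 53 mm across with its top at z≈0.153, which matches. Next I'll take wrist views of the dish and then the cap.

```bash
python3 - <<'E'
from h import *
yaw=np.radians(-60)
for name,xy in (("dish",(.517,.146)),("cap",(.4835,-.1875))):
    manip.move_ptp([*xy,.29],Rt(yaw)); manip.dwell(.3)
    c=manip.get_calibration("wrist");p,d=manip.grab_frame("wrist");W=cloud(d,c)
    cv2.imwrite(f"pics/w_{name}.png",p[:,:,::-1]);np.savez(f"{name}.npz",W=W,p=p)
    print(name,manip.current_ee_pos(),manip.current_time(),manip.current_force())
    print([ (x['confidence'],x['at']) for x in manip.look_for("wrist","dish_floor" if name=="dish" else "cap_center")])
W=np.load("cap.npz")['W']
m=(abs(W[...,2]-.153)<.008)&(np.hypot(W[...,0]-.4835,W[...,1]+.1875)<.04)
q=W[m];print(m.sum(),np.median(q,0),q.min(0),q.max(0),cv2.minEnclosingCircle(q[:,:2].astype(np.float32)))
W=np.load("dish.npz")['W']
m=(abs(W[...,2]-.011)<.003)&(np.hypot(W[...,0]-.517,W[...,1]-.146)<.08)
q=W[m];print(m.sum(),np.median(q,0),q.min(0),q.max(0),cv2.minEnclosingCircle(q[:,:2].astype(np.float32)))
E
```

```text
dish [0.5169381  0.14622782 0.28998272] 3.0667 [ 0.46287651  0.30574134 -0.08727274]
[(0.67, [0.516, 0.1506, 0.0038])]
cap [ 0.48366994 -0.18708344  0.28999485] 4.7333 [0.45703834 0.48014587 0.68112023]
[(0.75, [0.3644, -0.2465, 0.0321]), (0.7, [0.4817, -0.1872, 0.1554]), (0.59, [0.3583, -0.1649, 0.0347])]
2493 [ 0.4849082  -0.19060545  0.15221824] [ 0.4573978  -0.21741596  0.1452462 ] [ 0.50983244 -0.16535381  0.15442073] ((0.4836317002773285, -0.19133007526397705), 0.0264431145042181)
1169 [0.5156238  0.14631409 0.01116348] [0.45083734 0.08228494 0.00802249] [0.57921678 0.2094666  0.0139566 ] ((0.5149056315422058, 0.1458214521408081), 0.06487036496400833)
```

View pics/w_cap.png

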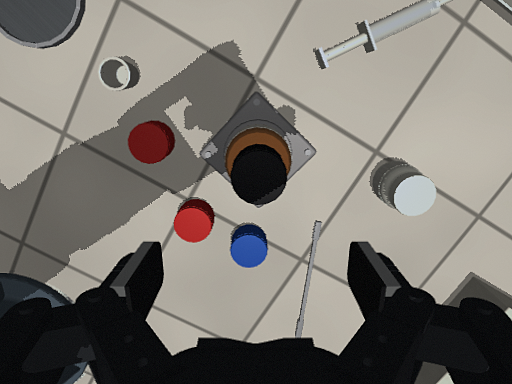

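View pics/w_dish.png

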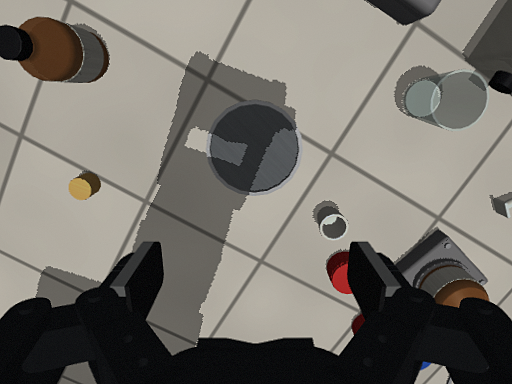

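The wrist view shows the black cap at (259,173), with the fingers clear and the red and blue caps below it. The dish is at (254,147) and its axis is at about (0.515, 0.146). The two cameras disagree by about 3.5 mm in the cap's y. I'll take a second wrist view, turned 180°, to cancel the calibration bias.

```bash
python3 - <<'E'
from h import *
for y in (120,30):
    manip.move_ptp([.4837,-.189,.29],Rt(np.radians(y))); manip.dwell(.3)
    c=manip.get_calibration("wrist");p,d=manip.grab_frame("wrist");W=cloud(d,c)
    m=(abs(W[...,2]-.153)<.008)&(np.hypot(W[...,0]-.4837,W[...,1]+.189)<.04)
    q=W[m];print(y,m.sum(),np.median(q,0),q.min(0),q.max(0),cv2.minEnclosingCircle(q[:,:2].astype(np.float32)),manip.current_time())
E
```

```text
120 2523 [ 0.48209038 -0.19316952  0.15216459] [ 0.45728519 -0.21869661  0.14504055] [ 0.50892573 -0.16575766  0.15496231] ((0.48332303762435913, -0.19238555431365967), 0.026804735884070396) 7.7833
30 2495 [ 0.48228348 -0.19071174  0.15219033] [ 0.45713229 -0.21749385  0.1451536 ] [ 0.50900594 -0.16559011  0.15424101] ((0.4830581247806549, -0.1917170286178589), 0.02666006051003933) 9.5333
```

Three wrist views agree on (0.4833, -0.1917). Gripping the cap now.

```bash
cat >> h.py <<'E'
def F(n=6):
    r=[]
    for _ in range(n): manip.dwell(.02); r.append(np.r_[manip.current_force(),manip.current_ft_torque()])
    return np.mean(r,0),np.std(r,0)
E
python3 - <<'E'
from h import *
R=Rt(np.radians(-60))
manip.move_ptp([.4833,-.1915,.20],R)
manip.move_l([.4833,-.1915,.119],R,.1);manip.dwell(.2)
f,s=F();print(f.round(2),s.round(2));np.save("f0.npy",f)
manip.set_gripper(0.35,70);manip.dwell(.2)
print("w",manip.current_grip_width(),F()[0].round(2),manip.current_ee_pos(),manip.current_time())
p,d=manip.grab_frame("wrist");cv2.imwrite("pics/grip.png",p[:,:,::-1])
E
```

```text
[ 0.06 -0.36 -0.05  0.01  0.01  0.01] [0.57 0.76 0.42 0.02 0.02 0.01]
w 0.5912726903885962 [-1.53  1.85  4.14  0.3   0.22 -0.  ] [ 0.48330424 -0.19145619  0.11906278] 12.9083
```

View pics/grip.png

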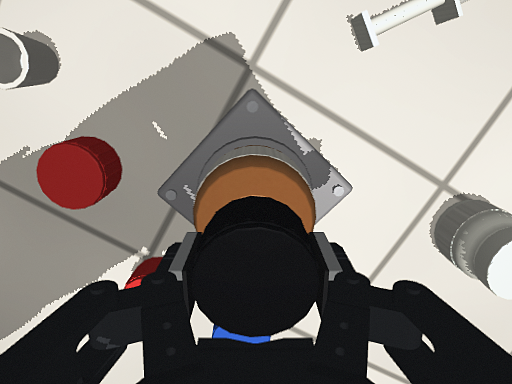

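The pads hold the cap on both flanks at (190,265) and (325,265). Width 0.59 is about 50 mm, which fits. Pressing now in small steps.

```bash
python3 - <<'E'
from h import *
f0=np.load("f0.npy")
z=.119;log=[]
while z>.119-.0155:
    step=.0005 if (not log or log[-1][1]<9.3) else .0002
    if len(log)>1 and log[-1][1]-log[-2][1]>.9: step=.0002
    z-=step
    manip.move_l([.4833,-.1915,z],None,.02)
    f,_=F(8);log.append((z,f[2]-f0[2]))
    if log[-1][1]>11.7: break
for z,f in log: print(round((.119-z)*1000,2),round(f,2),end="; ")
print(F()[0].round(2),manip.current_ee_pos(),manip.current_grip_width(),manip.current_time())
E
```

```text
0.5 4.4; 1.0 4.88; 1.5 4.78; 2.0 5.15; 2.5 5.37; 3.0 5.1; 3.5 5.37; 4.0 5.31; 4.5 6.34; 4.7 7.79; 4.9 9.24; 5.1 11.44; 5.3 13.39; [-4.440e+00  3.820e+00  1.336e+01  6.500e-01  6.800e-01 -1.000e-02] [ 0.48343138 -0.19156212  0.11440265] 0.5992870753480088 18.0417
```

It bottomed plainly at about 4.3 mm, and the press is now 13.4 N. Next I turn it anticlockwise in small steps, holding the press at about 12.5 N.

```bash
python3 - <<'E'
from h import *
f0=np.load("f0.npy")
z=.11375;yaw=-60
while yaw<-4:
    yaw+=4
    manip.move_l([.4833,-.1915,z],Rt(np.radians(yaw)),.05)
    f,_=F(6);fz=f[2]-f0[2]
    print(yaw+60,round(fz,2),f[:2].round(1),"mz",round(f[5],3),"z",round(z,5),"j6",round(manip.current_qpos()[5],3))
    if fz>15.3: z+=.0003
    elif fz>13.8: z+=.0001
    elif fz<11.3: z-=.00012
    if abs(f[5]-f0[5])>1.5: print("torque stop");break
print(manip.current_ee_pos(),manip.current_grip_width(),manip.current_time())
p,d=manip.grab_frame("wrist");cv2.imwrite("pics/turned.png",p[:,:,::-1])
E
```

```text
4 10.9 [-1.7  2.1] mz 0.026 z 0.11375 j6 0.51
8 11.24 [-1.4  1.7] mz 0.052 z 0.11363 j6 0.441
12 12.03 [-0.9  1.9] mz 0.041 z 0.11351 j6 0.371
16 12.1 [-0.6  2.5] mz 0.02 z 0.11351 j6 0.301
20 12.11 [-0.3  2.7] mz 0.032 z 0.11351 j6 0.231
24 12.45 [-0.4  2.9] mz 0.05 z 0.11351 j6 0.161
28 12.53 [-0.6  3.1] mz 0.031 z 0.11351 j6 0.092
32 12.27 [-0.5  2.7] mz 0.04 z 0.11351 j6 0.022
36 12.62 [-0.8  3.1] mz 0.052 z 0.11351 j6 -0.048
40 12.62 [-0.9  3.3] mz 0.059 z 0.11351 j6 -0.118
44 12.85 [-0.6  3.5] mz 0.032 z 0.11351 j6 -0.188
48 13.17 [-0.7  3.7] mz 0.032 z 0.11351 j6 -0.257
52 12.78 [-0.9  3.3] mz 0.027 z 0.11351 j6 -0.327
56 13.12 [-0.8  3.6] mz 0.044 z 0.11351 j6 -0.397
[ 0.48404602 -0.19177162  0.11445186] 0.5956003250442501 22.9417
```

The turning moment stayed at about 0.04 Nm, so the cap turned freely with the grip. Slipping against the teeth would show more than 1 Nm. Easing up slowly and watching for any downward pull.

```bash
python3 - <<'E'
from h import *
f0=np.load("f0.npy")
z=.1135
while z<.137:
    z+=.0015
    manip.move_l([.4833,-.1915,z],None,.03)
    f,_=F(4);print(round((z-.119)*1e3,1),round(f[2]-f0[2],2),end="; ")
    if f[2]-f0[2]<-8: print("LOCKED?");break
else:
    manip.move_l([.4833,-.1915,.25],None,.1)
    manip.dwell(.2);print(F(8)[0].round(2))
    p,d=manip.grab_frame("wrist");cv2.imwrite("pics/lift.png",p[:,:,::-1])
    p,d=manip.grab_frame("scene");cv2.imwrite("pics/lift_s.png",cv2.resize(p[100:300,100:366,::-1],None,fx=3,fy=3))
print(manip.current_ee_pos(),manip.current_grip_width(),manip.current_time())
E
```

```text
-4.0 7.0; -2.5 5.64; -1.0 4.62; 0.5 3.96; 2.0 3.73; 3.5 3.75; 5.0 -0.45; 6.5 -0.12; 8.0 -0.68; 9.5 -0.4; 11.0 -0.62; 12.5 -0.92; 14.0 -0.13; 15.5 -0.45; 17.0 -0.21; 18.5 -0.7; [-0.34 -0.1  -0.36 -0.02 -0.    0.03]
[ 0.48328668 -0.19149799  0.24993957] 0.5961610186761863 29.7667
```

```bash
ls pics
```

```text
crop1.png
grip.png
lift.png
lift_s.png
scene0.png
top0.png
turned.png
w_cap.png
w_dish.png
wrist0.png
```

View pics/lift.png

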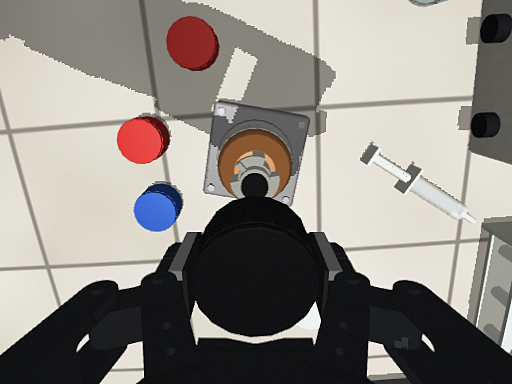

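View pics/lift_s.png

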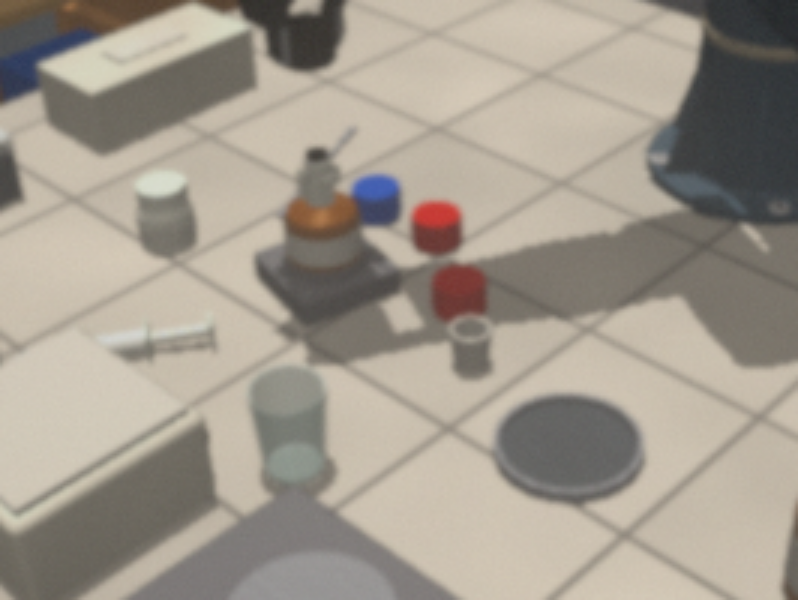

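The gripper holds the cap at wrist (257,265). The bare neck shows at (255,180), and the holder and bystanders haven't moved. Carrying it to the dish and lowering until contact.

```bash
python3 - <<'E'
from h import *
R=manip.current_tcp_rot()
c=manip.get_calibration("wrist");p,d=manip.grab_frame("wrist");W=cloud(d,c)
t=W[240:300,230:285,2].ravel();print("cap top rel tcp",np.nanmedian(t)-manip.current_ee_pos()[2])
D=(.515,.146)
R=Rt(np.radians(-4))
manip.move_ptp([*D,.20],R)
manip.move_l([*D,.03],R,.08);manip.dwell(.2);f0,_=F(8)
z=.03
while z>.001:
    z-=.002 if z>.0121 else .0005
    manip.move_l([*D,z],None,.02);f,_=F(4)
    print(round(z*1e3,1),round(f[2]-f0[2],2),end="; ")
    if f[2]-f0[2]>3: break
print(manip.current_ee_pos(),manip.current_time())
c=manip.get_calibration("wrist");p,d=manip.grab_frame("wrist");cv2.imwrite("pics/place.png",p[:,:,::-1]);W=cloud(d,c)
print("cap top z",np.nanmedian(W[240:300,230:285,2]))
E
```

```text
cap top rel tcp 0.032647495165410934
28.0 0.02; 26.0 -0.1; 24.0 0.12; 22.0 0.02; 20.0 -0.14; 18.0 0.13; 16.0 -0.1; 14.0 0.43; 12.0 0.55; 11.5 0.29; 11.0 0.04; 10.5 -0.05; 10.0 0.04; 9.5 -0.26; 9.0 0.3; 8.5 0.11; 8.0 -0.34; 7.5 -0.31; 7.0 -0.02; 6.5 3.72; [0.51506864 0.14601759 0.00666675] 40.05
cap top z 0.03931495802250355
```

View pics/place.png

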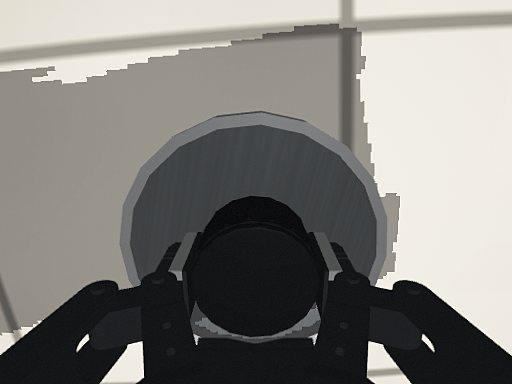

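The cap sits on the dish floor: contact came at TCP 6.5 mm, and its top is at 39.3 mm against 40 expected. It is well inside the rim. Releasing and retreating.

```bash
python3 - <<'E'
from h import *
manip.dwell(.2)
manip.set_gripper(.78);manip.dwell(.3);print(manip.current_grip_width(),F()[0].round(2))
e=manip.current_ee_pos()
manip.move_l([.515,.146,.07],None,.05);manip.set_gripper(1.0);manip.move_l([.515,.146,.25],None,.15);manip.dwell(.3)
c=manip.get_calibration("wrist");p,d=manip.grab_frame("wrist");cv2.imwrite("pics/end_w.png",p[:,:,::-1]);W=cloud(d,c)
m=(abs(W[...,2]-.040)<.004)&(np.hypot(W[...,0]-.515,W[...,1]-.146)<.05)
q=W[m];print(len(q),np.median(q,0),cv2.minEnclosingCircle(q[:,:2].astype(np.float32)))
A=np.c_[q[:,:2],np.ones(len(q))];k=np.linalg.lstsq(A,q[:,2],rcond=None)[0];print("tilt",k[:2])
p,d=manip.grab_frame("scene");cv2.imwrite("pics/end_s.png",cv2.resize(p[100:300,100:366,::-1],None,fx=3,fy=3))
print(manip.current_time())
E
```

```text
0.7784019079476029 [-0.26  0.13  0.02 -0.01 -0.01 -0.01]
1602 [0.5152018  0.14575482 0.03924751] ((0.5151973366737366, 0.14513885974884033), 0.026019424200057983)
tilt [-0.0006538  -0.00314035]
44.5
```

View pics/end_w.png

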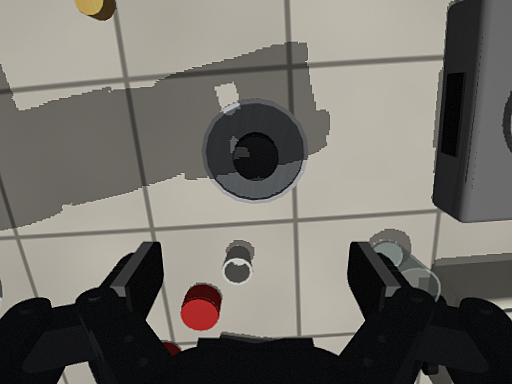

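View pics/end_s.png

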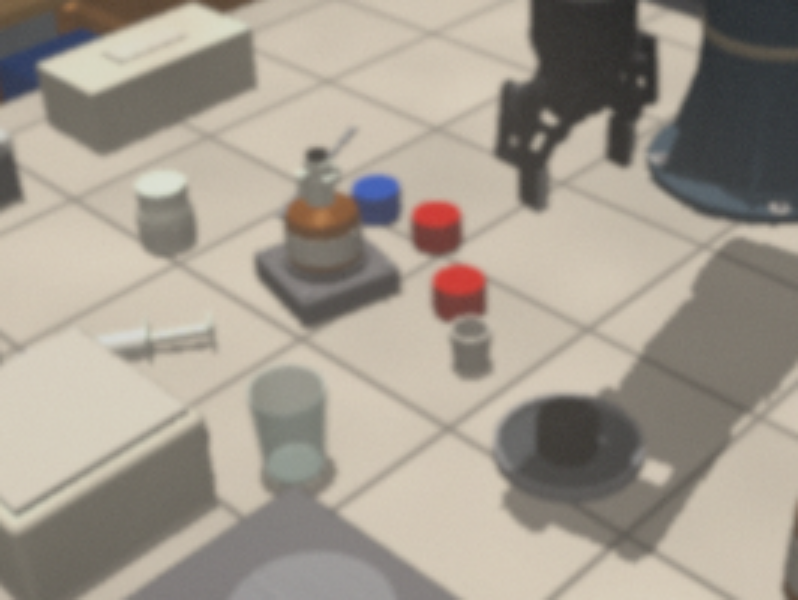

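The cap stands level in the middle of the dish at wrist (256,156) and scene crop (567,432). The arm is clear and the bystanders are where they were. Handing in.

```bash
python3 - <<'E'
from bench import manip
manip.sign_off();print(manip.current_time())
E
```

```text
the job is handed in; nothing more can be done
the job is handed in; nothing more can be done
```

The cap is off the bottle and stands upright in the steel dish; I handed the job in at about 44.5 s. The hand-in reports no verdict, so this rests on my own readings.

- **Opening:** I gripped the cap with 70 N and pressed until the force rose plainly at about 4.3 mm. The highest press I read was about 13.4 N, under the 18 N limit. I turned it 56° anticlockwise at 11–13 N with almost no resistance, then eased up and lifted it clear.
- **Placing:** I lowered the cap, still held, until it touched the dish floor with a 3.7 N contact force, then let go.
- **Last checks:** The cap's axis is within about 1 mm of the dish's centre, and its tilt is about 0.003 rad. Its top is 39.2 mm above the bench (40 mm expected), within the calibration error. The arm was clear and reading no contact, and the bystanders in the last pictures were where they started. The reagent, spatula and weight were not all in those views, but the arm did not go near them.
- **Disagreement:** The top camera put the cap about 4 mm off in y from three wrist views that agreed with each other. I used the wrist value, and the sideways force during the work was at most about 6 N.

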